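# Change over the camera battery packs

## Robot

A 6-joint arm with a two-finger parallel gripper is mounted at the origin on the work surface; the furniture and walls round the work are solid. World frame = base frame: x ahead of the robot, y to its left, z up, the work surface at z = 0. Lengths are in mm, angles in rad, forces in N, time in s.
With the tool pointing down it reaches from about 325 to 900 mm from the base axis. Payload 6.1 kg.
Tool frame: the origin (TCP) lies at the centre of the arm's flange, where the gripper is bolted on; the fingertips stand 182 mm ahead of it and the grasp point (between the pads) lies 164 mm ahead of it; z points along the fingers, y is the line along which they close (so a half turn about z gives the same grasp; the last joint's range is limited). The gripper opens to 87 mm and grips with 3 to 60 N. Pads are 19 mm wide; open, the fingers measure 117 mm over their backs; the gripper's body (75 mm by 190 mm) begins 51 mm behind the grasp point.
Start: joints at [1.021, 0.22, 1.526, -0, 1.395, -0.126], TCP at [257.015, 569.702, 404.738] pointing down, gripper open.
Joint ranges: [-2.98, 2.98], [-0.91, 2.08], [0.09, 2.57], [-1.24, 4.39], [0.2, 2.65], [-2.68, 2.68]. Speed limits (rad/s): [2.57, 2.57, 3.01, 3.14, 3.14, 3.14].

## Interface

Orientations are given as a unit quaternion [x, y, z, w].
In Python, from plant import manip, eoat, cams, ticket, spotter, current_t, current_joints, current_qvel, current_effort, current_tcp_pos, current_tcp_rot, current_wrist_force, current_moment, current_finger_gap, current_grip_force gives the robot as it stands. Calls block until the motion is done:
- manip.reach(position, orientation): joint-space move of the TCP to a pose.
- manip.move_l(position, attitude=None, velocity=150, guard=None): straight line of the TCP; attitude=None keeps the orientation; velocity is the mean speed in mm/s. With guard (N) it stops when the force on the tool has changed by that much, and returns True; else False.
- manip.move_j(angles): joint-space move.
- eoat.open_jaws() and eoat.close_gripper(): open the fingers fully, or close them until they stop; the grip force is fixed at half the most.
- manip.wait(seconds).
- manip.inverse_kinematics(position, orientation): joint angles nearest the present ones, or None.
- cams.get_image(name): name is "side" or "top"; returns (picture, depth): 480x640x3 uint8, red, green, blue; 480x640 float32, mm along the optical axis (not along the pixel's ray), 0 where there is no reading.
- cams.camera_info(name): a dict with "fx", "fy", "cx", "cy" (pixels), "dist_coeffs" ([k1, k2, p1, p2, k3] as OpenCV has them; the pictures are not rectified), "extrinsics" (4x4, takes a point from camera to world coordinates). Camera axes: x right, y up, looking along -z (the intrinsics and any distortion apply to the point x, -y, -z); pixel columns grow to the right and rows downward; lengths in mm; the calibration is good to about 2 mm. A picture is of the moment at which its call begins. camera_info takes no time and is no camera call.
A pose or a line that the arm cannot do raises manip.MotionError and nothing moves.
- ticket.close_job(): hands the job in; it is judged then, once.
Trained networks look in the newest picture that a camera, given by its name, has taken for a name from the list of things; names that differ only in an ending like _2 or _b are one class to them, and where a whole thing is asked for, a point or a joint stands for the part that bears it (a point fixed in the world has none). Each returns a list of dicts, best first, with "score" (0 to 1); they miss things now and then, are a little off and sometimes report something else, mostly with a low value. They report only what shows in the picture. A call takes as long as a camera call. They do not tell look-alikes from the thing itself.
- spotter.cut_out(camera, name): "region" (480x640 bool, what is visible of it) and "location" ([column, row] in pixels, amid what is visible of it).
- spotter.spot_point(camera, name): "location" ([column, row] in pixels: a listed point, or the origin of a listed thing).
Readings, each from a call of its own:
- current_t(): time.
- current_joints(): joint angles.
- current_qvel(): joint speeds.
- current_effort(): joint torques, N m.
- current_tcp_pos(): TCP position.
- current_tcp_rot(): TCP orientation.
- current_wrist_force(): force on the tool from outside, world axes, zero at the start.
- current_moment(): the same for the moment, N m.
- current_finger_gap(): opening from 0.0 (shut) to 1.0 (fully open).
- current_grip_force(): force on a finger pad.
Only numpy, scipy, OpenCV 4.12 (cv2) and the standard library are available. Lean on these libraries where they do the work, as an engineer would, in place of code of your own. Each camera call takes 0.05 s, during which the arm holds its last target. There are 200 camera calls.

## Task

The packs now in the two grey chargers are full, and the packs in the two plain wooden trays are flat: change them over, size for size, so that each flat pack ends in the charger of its size and each full pack in the tray of its size. Every bay is taken, so park a pack on some free spot on the way, such as the sketch pad; seat each pack flat on the floor of its bay, with its brass contact end at the bay's contact end. Set the packs down without dropping them, and leave the glass of brushes standing where it is.

Things in the scene. Friction and masses are not known exactly. Their poses are not given: they have to be found in the camera images.
- pack_large_full: Large battery pack that starts in the large charger. Black box 70 (x) x 38 (y) x 32 mm high, 130 g; grey label on top, three brass contacts folded over the top edge at its contact end (+x), thumb ridges at the other end. Underside cut back 11 mm long, 9 mm high at the contact end. Origin: centre of underside, z up. Grip across y from above, on the part above the bay rim.
- pack_large_flat: Large battery pack that starts in the large wooden tray; the same shape, size and origin as the other large pack, told from it only by where it starts. About 130 g.
- pack_small_full: Small battery pack that starts in the small charger. Black box 50 (x) x 30 (y) x 28 mm high, 70 g; otherwise made like the large packs (brass contacts at +x, underside cut back there). Origin: centre of underside, z up. Grip across y from above.
- pack_small_flat: Small battery pack that starts in the small wooden tray; the same shape, size and origin as the other small pack, told from it only by where it starts. About 70 g.
- charger_large: Larger charger, grey plastic, 117 x 60 mm; display panel beyond the bay at -x. Bay 76 x 44 mm at its floor, 6 mm high; walls open at 45 degrees to a rim 17 mm high. At the contact end (+x) a ledge with brass contacts, 6 long, 6 over the floor; a reversed pack sits crooked on it. Origin: desk level under the bay's centre; x along the bay to its contact end (away from the robot), z up. Fixed.
- charger_small: Smaller charger, grey plastic, 97 x 52 mm, with a front panel (display window, white lamp) beyond the -x end of its bay. Bay 56 x 36 mm at its floor; floor height 6, rim 17 and contact ledge at +x as in the larger charger. Origin: desk level under the bay's centre; x along the bay to its contact end (away from the robot), z up. Fixed.
- tray_large: Larger storage tray, plain pale wood, 92 x 60 mm, no panel. Bay 76 x 44 mm at its floor; floor height 6 mm, rim 17, sloped walls and a 6 x 6 mm ledge at the contact end (+x) as in the charger. Its contact end is where the pack's contacts are at the start. Origin: desk level under the bay's centre; x along the bay to its contact end (away from the robot), z up. Fixed.
- tray_small: Smaller storage tray, plain pale wood, 72 x 52 mm, no panel. Bay 56 x 36 mm at its floor; floor height 6 mm, rim 17, sloped walls and a 6 x 6 mm ledge at the contact end (+x) as in the charger. Its contact end is where the pack's contacts are at the start. Origin: desk level under the bay's centre; x along the bay to its contact end (away from the robot), z up. Fixed.
- sketch_pad: Sketch pad lying flat, 210 (x) x 150 (y) x 9 mm high, nothing on it: the free spot for parking. Origin: centre of its underside, z up. Fixed. A shallow bowl stands to the right of it, and a wooden drawer chest 62 mm high, with a 27 mm tin on top, in the middle of the desk between the two pairs of bays.
- brush_glass: Drinking glass, 70 mm across, 100 high, with three paint brushes in it reaching 200 mm up, at the far left; light, easily tipped. A bystander. Origin: desk level under the glass, some 10 mm off its centre; z up.
Things that resemble listed ones, but are neither listed nor needed, are in the scene too. What is shaped like the pack_small_full but green is not meant.

How it is judged (in metres and radians):
At the end, for the whole second after the job is handed in: Both flat packs are in the chargers and both full packs in the trays, each in the bay of its size: pack centre within 8 mm of the bay centre, underside on the bay floor (within 3 mm), upright within 0.05 rad (so the contact end is over the key ledge), at rest (horizontal distance between pack_large_full and tray_large below 0.008 m and z of pack_large_full in the frame of tray_large between 0.003 and 0.009 m and angle between each of pack_large_full, pack_large_flat, pack_small_full, pack_small_flat's own z axis and vertical below 0.05 rad and linear speed of each of pack_large_full, pack_large_flat, pack_small_full, pack_small_flat below 0.02 m/s and horizontal distance between pack_large_flat and charger_large below 0.008 m and z of pack_large_flat in the frame of charger_large between 0.003 and 0.009 m and horizontal distance between pack_small_full and tray_small below 0.008 m and z of pack_small_full in the frame of tray_small between 0.003 and 0.009 m and horizontal distance between pack_small_flat and charger_small below 0.008 m and z of pack_small_flat in the frame of charger_small between 0.003 and 0.009 m); the robot touches nothing.
It fails at once if a pack is dropped (falls freely, faster than 0.8 m/s: more than about 3 cm) ((linear speed of pack_large_full above 0.8 m/s and contact force between the fingers and pack_large_full below 0.05 N) or (linear speed of pack_large_flat above 0.8 m/s and contact force between the fingers and pack_large_flat below 0.05 N) or (linear speed of pack_small_full above 0.8 m/s and contact force between the fingers and pack_small_full below 0.05 N) or (linear speed of pack_small_flat above 0.8 m/s and contact force between the fingers and pack_small_flat below 0.05 N)).
It fails at once if the glass of brushes is shifted by more than 15 mm or tipped by more than 0.2 rad (distance of brush_glass from where it was at the start of the episode above 0.015 m or angle between brush_glass's own z axis and vertical above 0.2 rad).
It also fails if it takes over 136 s, if anything falls off the work surface, if the arm or the gripper's body presses on something with over 40 N, if the wrist force passes 120 N, or if a joint passes its speed limit or range.

## Working session

There is one attempt and no reset: what is moved stays moved. The work goes in short steps, each a Python script; the robot and the scene stay as the last script left them, time stands still between calls to the robot, and variables do not carry over. Pictures are saved under pics/ and viewed, at most 14 in all, crops included, and the job is handed in when it is done.

```bash
ls; mkdir -p pics
cat > h.py <<'E'
import numpy as np, cv2
from plant import *
def shot(n,f=None):
    im,d=cams.get_image(n)
    if f: cv2.imwrite('pics/'+f,im[:,:,::-1])
    return im,d
E
python3 - <<'E'
from h import *
for n in ['side','top']:
    im,d=shot(n,n+'0.png'); c=cams.camera_info(n); np.savez(n+'0.npz',im=im,d=d)
    print(n,{k:(np.round(v,3).tolist() if not np.isscalar(v) else v) for k,v in c.items()})
    for o in ['pack_large_full','pack_small_full','charger_large','charger_small','tray_large','tray_small','sketch_pad','brush_glass']:
        print(o,[(np.round(r['location']).tolist(),round(r['score'],2),int(r['region'].sum())) for r in spotter.cut_out(n,o)],[(np.round(r['location'],1).tolist(),round(r['score'],2)) for r in spotter.spot_point(n,o)])
print(current_t(),current_tcp_rot())
E
```

```text
pics
side {'fx': 462.8865875966018, 'fy': 462.8865875966018, 'cx': 320.0922534560863, 'cy': 241.70834340467644, 'dist_coeffs': [0.016, 0.0, 0.0, 0.0, 0.0], 'extrinsics': [[0.865, 0.297, -0.405, -122.911], [-0.502, 0.537, -0.678, -843.582], [0.016, 0.789, 0.614, 839.013], [0.0, 0.0, 0.0, 1.0]]}
pack_large_full [([354.0, 272.0], 0.81, 513)] [([349.8, 277.3], 0.89)]
pack_small_full [([323.0, 315.0], 0.69, 311), ([300.0, 215.0], 0.64, 110), ([291.0, 224.0], 0.33, 78)] [([325.6, 320.8], 0.76), ([301.9, 218.6], 0.46)]
charger_large [([337.0, 279.0], 0.55, 402)] [([352.6, 276.5], 0.6)]
charger_small [([342.0, 281.0], 0.74, 477)] [([304.6, 223.3], 0.39)]
tray_large [([280.0, 197.0], 0.6, 168)] [([279.5, 193.9], 0.67), ([284.2, 172.5], 0.31)]
tray_small [([406.0, 304.0], 0.63, 364), ([283.0, 158.0], 0.23, 712)] [([403.5, 302.4], 0.68), ([454.1, 351.5], 0.32)]
sketch_pad [([454.0, 352.0], 0.61, 5109)] [([451.9, 349.6], 0.97)]
brush_glass [([281.0, 159.0], 0.7, 617)] [([284.1, 171.8], 0.63)]
top {'fx': 590.008399255307, 'fy': 590.008399255307, 'cx': 310.9607183190463, 'cy': 251.89723203320355, 
[... 406 characters left out ...]
] [([246.5, 249.5], 0.66), ([390.4, 300.7], 0.64)]
charger_large [([355.0, 262.0], 0.8, 617)] [([355.4, 246.3], 0.66)]
charger_small [([254.0, 256.0], 0.66, 460)] [([251.3, 248.1], 0.6)]
tray_large [([188.0, 257.0], 0.91, 279)] [([182.4, 251.7], 0.79)]
tray_small [([418.0, 224.0], 0.64, 314)] [([410.5, 224.1], 0.7), ([414.4, 227.8], 0.66), ([183.3, 247.0], 0.28)]
sketch_pad [([473.0, 224.0], 0.85, 4366), ([178.0, 249.0], 0.54, 492)] [([472.9, 223.1], 0.93), ([355.8, 245.6], 0.63), ([249.5, 247.3], 0.62)]
brush_glass [([124.0, 219.0], 0.72, 1112), ([406.0, 225.0], 0.65, 193)] [([129.9, 218.9], 0.85), ([183.5, 247.0], 0.18)]
1.7 [ 2.10304218e-01  9.77635994e-01  1.21897649e-05 -2.08701585e-08]
```

Run:
```python
import numpy as np,cv2
a=np.load('top0.npz')['im'][170:350,90:570,::-1];cv2.imwrite('pics/topc.png',cv2.resize(a,(800,300),interpolation=3))
a=np.load('top0.npz')['im'][200:320,160:440,::-1];cv2.imwrite('pics/topd.png',cv2.resize(a,(800,343),interpolation=3))
a=np.load('side0.npz')['im'][120:390,220:540,::-1];cv2.imwrite('pics/sidec.png',cv2.resize(a,(711,600),interpolation=3))
```

```text
(no output)
```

View pics/top0.png

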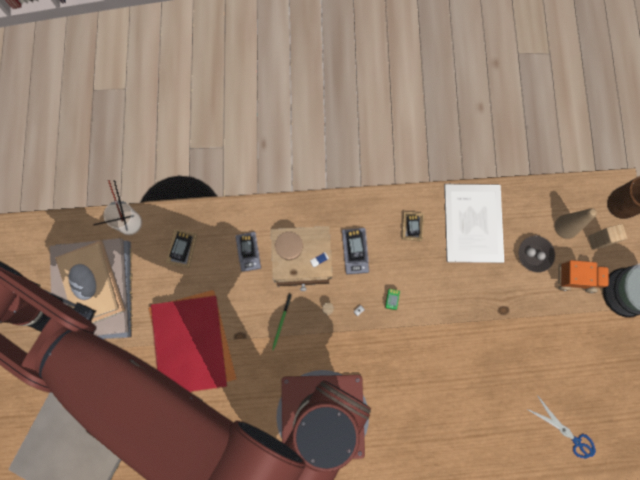

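View pics/topd.png

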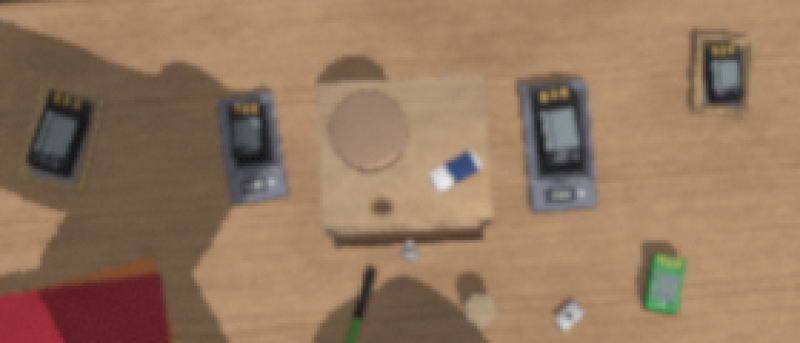

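View pics/sidec.png

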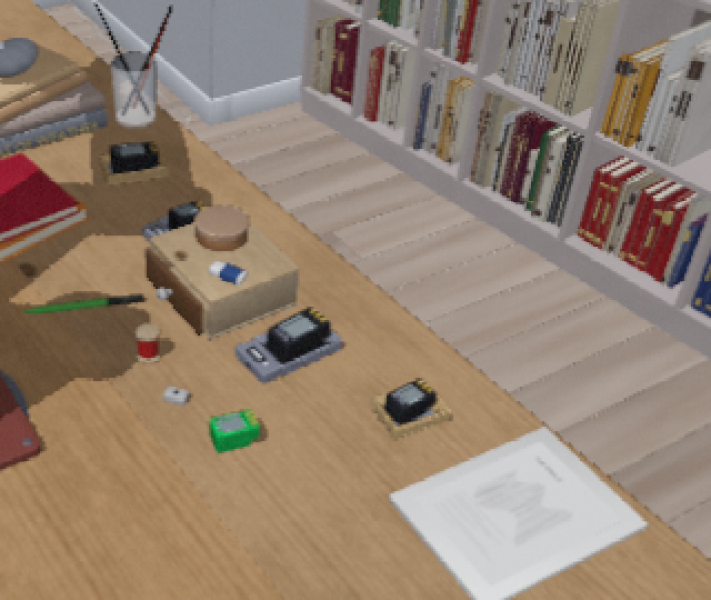

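Top view: the large wooden tray is at (181,247), the small charger at (248,250), the large charger at (355,250), the small wooden tray at (413,226) and the pad at (473,223). The green look-alike at (392,299) matches the small pack only in shape, so it is excluded. The four black packs fit the description because they sit in bays, two grey with panels and two plain wood. The enlarged crop confirms this, and the contacts point away from the robot in all four. Next I'll measure poses from depth in both views.

```bash
cat >> h.py <<'E'
def cloud(n,d):
    c=cams.camera_info(n); K=np.array([[c['fx'],0,c['cx']],[0,c['fy'],c['cy']],[0,0,1]])
    v,u=np.mgrid[:480,:640]; p=cv2.undistortPoints(np.stack([u,v],-1).reshape(-1,1,2).astype(float),K,np.array(c['dist_coeffs'])).reshape(480,640,2)
    P=np.stack([p[...,0]*d,-p[...,1]*d,-d,np.ones_like(d)],-1)@np.array(c['extrinsics']).T
    P[d<=0]=np.nan
    return P[...,:3]
def proj(n,X):
    c=cams.camera_info(n); K=np.array([[c['fx'],0,c['cx']],[0,c['fy'],c['cy']],[0,0,1]])
    q=(np.c_[X,np.ones(len(X))]@np.linalg.inv(np.array(c['extrinsics'])).T)[:,:3]*[1,-1,-1]
    return cv2.projectPoints(q,np.zeros(3),np.zeros(3),K,np.array(c['dist_coeffs']))[0].reshape(-1,2)
E
python3 - <<'E'
from h import *
S={'tl':(181,247),'cs':(248,248),'cl':(355,246),'ts':(413,226)}
P={n:cloud(n,np.load(n+'0.npz')['d']) for n in('top','side')}
for k,(u,v) in S.items():
    c=np.nanmedian(P['top'][v-3:v+4,u-3:u+4].reshape(-1,3),axis=0)
    print(k,'top seed',c.round(1))
    for n in P:
        Q=P[n].reshape(-1,3); m=np.linalg.norm(Q[:,:2]-c[:2],axis=1)<75
        Q=Q[m]
        print(n,m.sum(),'z hist -10..50 step5',np.histogram(Q[:,2],np.arange(-10,55,5))[0])
        T=Q[(Q[:,2]>25)&(Q[:,2]<50)&(np.linalg.norm(Q[:,:2]-c[:2],axis=1)<50)]
        (x,y),(w,h),a=cv2.minAreaRect(T[:,:2].astype(np.float32))
        print('  pack n',len(T),'med',np.median(T,0).round(1),'rect',round(x,1),round(y,1),round(w,1),round(h,1),round(a,1))
        R=Q[(Q[:,2]>9)&(Q[:,2]<50)]
        (x,y),(w,h),a=cv2.minAreaRect(R[:,:2].astype(np.float32))
        print('  all',round(x,1),round(y,1),round(w,1),round(h,1),round(a,1))
u,v=473,223
for n in P:
    Q=P[n].reshape(-1,3); c=P['top'][v,u]; m=(np.abs(Q[:,:2]-c[:2])<130).all(1); T=Q[m&(Q[:,2]>5)&(Q[:,2]<15)]
    print('pad',c.round(1),cv2.minAreaRect(T[:,:2].astype(np.float32)),np.median(T[:,2]), np.median(Q[m&(Q[:,2]<5),2]))
# chest, glass heights
for u,v in[(290,243),(300,260),(123,217)]: print(P['top'][v,u])
E
```

```text
tl top seed [435.5 355.   38.8]
top 2477 z hist -10..50 step5 [ 92 685 737 199 131 163  49  13  62 214 127   3]
  pack n 419 med [438.8 357.4  38.5] rect 438.0 352.2 51.9 70.2 71.3
  all 427.5 353.3 94.1 116.4 81.0
side 890 z hist -10..50 step5 [  0  41 383  76  51  93  36  38  21  78  72   1]
  pack n 210 med [433.6 349.6  39.2] rect 435.8 356.3 44.4 69.2 69.7
  all 434.0 356.1 66.4 95.5 73.1
cs top seed [429.8 181.9  34. ]
top 2453 z hist -10..50 step5 [103 602 757 169 157 220  70  24 121  72  12   0]
  pack n 228 med [438.  184.8  34. ] rect 426.2 182.8 78.3 36.8 14.2
  all 429.3 190.0 97.9 134.4 84.8
side 370 z hist -10..50 step5 [  0  18 112  20   9  52  30  17  34  66   1   0]
  pack n 118 med [429.1 185.1  35.5] rect 435.2 186.7 53.1 32.0 6.1
  all 415.5 188.4 39.4 91.0 81.7
cl top seed [428.1 -93.2  38.3]
top 2476 z hist -10..50 step5 [ 84 566 604 174 217 269  74  14  78 222  95   6]
  pack n 415 med [433.8 -93.   37.9] rect 427.5 -94.0 86.5 38.0 7.8
  all 430.1 -82.1 101.1 137.9 85.2
side 2047 z hist -10..50 step5 [  0  80 651 119 151 277 122  71  68 176 160  34]
  pack n 35
[... 272 characters left out ...]
43.1 2.4
  all 463.9 -237.4 119.2 115.7 86.9
side 2029 z hist -10..50 step5 [   0  203 1209  100   99  145   41   31   81  120    0    0]
  pack n 232 med [ 476.5 -250.9   35.1] rect 479.9 -248.1 31.6 52.2 89.6
  all 480.6 -248.9 55.8 74.7 84.1
pad [ 487.4 -408.3   16.5] ((486.02947998046875, -408.411865234375), (255.6538848876953, 259.1119384765625), 0.16707384586334229) 9.12569868688638 -0.06955953716646945
pad [ 487.4 -408.3   16.5] ((479.703857421875, -408.2959289550781), (241.3497772216797, 258.3106994628906), 0.577294647693634) 10.454191828993146 1.0760645611821928
[431.07265629  72.01941974  84.37927083]
[390.84909144  48.25624022  64.81197299]
[513.06461685 501.2276083   62.05865884]
```

```bash
cat >> h.py <<'E'
from scipy.optimize import minimize
DIM={'cl':(-71,46,60,70,38,38),'tl':(-46,46,60,70,38,38),'cs':(-61,36,52,50,30,34),'ts':(-36,36,52,50,30,34)}
def corners(p,x0,x1,w,z0,z1):
    c,s=np.cos(p[2]),np.sin(p[2])
    return np.array([[p[0]+c*x-s*y,p[1]+s*x+c*y,z] for x in(x0,x1) for y in(-w/2,w/2) for z in(z0,z1)])
def hull(n,X,F=8):
    m=np.zeros((480*F//2,640*F//2),np.uint8)  # window handled by caller
    return m
def fit(n,Z,p0,x0,x1,w,z0,z1,zlo,zhi):
    """fit box outline (part between heights z0,z1) to pixels with zlo<z<zhi"""
    F=6; u0=proj(n,corners(p0,x0,x1,w,z0,z1)); a=np.floor(u0.min(0)).astype(int)-7; b=np.ceil(u0.max(0)).astype(int)+8
    z=Z[a[1]:b[1],a[0]:b[0]]; M=((z>zlo)&(z<zhi)).astype(float); valid=~(z>=zhi)
    sh=(b-a)[::-1]
    def ren(p):
        q=proj(n,corners(p,x0,x1,w,z0,z1))-a
        m=np.zeros(sh*F,np.uint8); h=cv2.convexHull(((q+.5)*F*16).astype(np.int32))
        cv2.fillConvexPoly(m,h,255,shift=4)
        return cv2.resize(m,tuple(sh[::-1]),interpolation=cv2.INTER_AREA)/255.
    f=lambda t:(((ren([p0[0]+t[0],p0[1]+t[1],p0[2]+t[2]/40])-M)**2)*valid).sum()
    best=min((minimize(f,g,method='Nelder-Mead',options=dict(initial_simplex=np.array(g)+np.vstack([np.zeros(3),4*np.eye(3)]),xatol=.02,fatol=.01)) for g in([0,0,0],[3,3,2],[-3,-3,-2])),key=lambda r:r.fun)
    t=best.x; return np.array([p0[0]+t[0],p0[1]+t[1],p0[2]+t[2]/40]),best.fun,M.sum()
E
python3 - <<'E'
from h import *
G={'cl':(430,-95,.14),'tl':(436,355,-.32),'cs':(433,185,.12),'ts':(481,-248,-.04)}
Z={n:cloud(n,np.load(n+'0.npz')['d'])[...,2] for n in('top','side')}
for k,p in G.items():
    x0,x1,w,L,W,h=DIM[k]
    for n in Z:
        r=fit(n,Z[n],p,-L/2,L/2,W,26,h,25,50); s=fit(n,Z[n],p,x0,x1,w,9,17,9,50)
        print(k,n,'pack',r[0].round(3),round(r[1],1),r[2],'body',s[0].round(3),round(s[1],1),s[2])
from scipy.spatial.transform import Rotation as R
E
```

```text
cl top pack [ 4.35313e+02 -9.31490e+01  1.43000e-01] 10.2 415.0 body [ 4.34551e+02 -9.33750e+01  5.30000e-02] 96.7 993.0
cl side pack [ 4.32066e+02 -9.38560e+01  1.49000e-01] 128.2 469.0 body [ 4.32396e+02 -9.18700e+01  6.70000e-02] 401.4 1149.0
tl top pack [ 4.40562e+02  3.59188e+02 -3.16000e-01] 13.7 419.0 body [ 4.39906e+02  3.60517e+02 -2.15000e-01] 87.4 785.0
tl side pack [ 4.37666e+02  3.60063e+02 -3.52000e-01] 12.4 210.0 body [ 4.37676e+02  3.65905e+02 -1.97000e-01] 75.2 401.0
cs top pack [4.39185e+02 1.86105e+02 5.40000e-02] 12.3 228.0 body [4.38603e+02 1.87181e+02 1.39000e-01] 79.3 697.0Traceback (most recent call last):
  File "<stdin>", line 7, in <module>
  File "h.py", line 36, in fit
    best=min((minimize(f,g,method='Nelder-Mead',options=dict(initial_simplex=np.array(g)+np.vstack([np.zeros(3),4*np.eye(3)]),xatol=.02,fatol=.01)) for g in([0,0,0],[3,3,2],[-3,-3,-2])),key=lambda r:r.fun)
  File "h.py", line 36, in <genexpr>
    best=min((minimize(f,g,method='Nelder-Mead',options=dict(initial_simplex=np.array(g)+np.vstack([np.zeros(3),4*np.eye(3)]),xatol=.02,fatol=.01)) fo
[... 154 characters left out ...]
^^^^^^^^^^^^^^^^^^^^^^^^^^^^^^^^^^^^^^^^^^^^^^^^^
    res = _minimize_neldermead(fun, x0, args, callback, bounds=bounds,
                               **options)
    fxr = func(xr)
    fx = function(np.copy(x), *(wrapper_args + args))
  File "h.py", line 35, in <lambda>
    f=lambda t:(((ren([p0[0]+t[0],p0[1]+t[1],p0[2]+t[2]/40])-M)**2)*valid).sum()
                  ~~~^^^^^^^^^^^^^^^^^^^^^^^^^^^^^^^^^^^^^^^
  File "h.py", line 31, in ren
    q=proj(n,corners(p,x0,x1,w,z0,z1))-a
      ~~~~^^^^^^^^^^^^^^^^^^^^^^^^^^^^
  File "h.py", line 14, in proj
    c=cams.camera_info(n); K=np.array([[c['fx'],0,c['cx']],[0,c['fy'],c['cy']],[0,0,1]])
ValueError: time passes only in moves, steps and waits
```

```bash
python3 - <<'E'
s=open('h.py').read()
s=s.replace("def cloud","import functools\n@functools.lru_cache\ndef info(n): return cams.camera_info(n)\ndef cloud",1).replace("c=cams.camera_info(n)","c=info(n)")
i=s.index("def hull"); j=s.index("def fit")
s=s[:i]+'''def fitbody(n,Z,p0,pk,k,zlo=6,zhi=50):
    """fit bay body outline (zlo..17) united with the known pack box to pixels above zlo"""
    x0,x1,w,L,W,h=DIM[k]; F=6
    u0=proj(n,np.r_[corners(p0,x0,x1,w,zlo,17)]); a=np.floor(u0.min(0)).astype(int)-7; b=np.ceil(u0.max(0)).astype(int)+8
    z=Z[a[1]:b[1],a[0]:b[0]]; M=(z>zlo).astype(float); valid=~(z>zhi); sh=(b-a)[::-1]
    def ren(p):
        m=np.zeros(sh*F,np.uint8)
        for X in(corners(p,x0,x1,w,zlo,17),corners(pk,-L/2,L/2,W,17,h)):
            cv2.fillConvexPoly(m,cv2.convexHull(((proj(n,X)-a+.5)*F*16).astype(np.int32)),255,shift=4)
        return cv2.resize(m,tuple(sh[::-1]),interpolation=cv2.INTER_AREA)/255.
    f=lambda t:(((ren([p0[0]+t[0],p0[1]+t[1],p0[2]+t[2]/40])-M)**2)*valid).sum()
    best=min((minimize(f,g,method='Nelder-Mead',options=dict(initial_simplex=np.array(g)+np.vstack([np.zeros(3),4*np.eye(3)]),xatol=.02,fatol=.01)) for g in([0,0,0],[3,3,2],[-3,-3,-2])),key=lambda r:r.fun)
    t=best.x; return np.array([p0[0]+t[0],p0[1]+t[1],p0[2]+t[2]/40]),best.fun,M.sum()
def avg(n,N):
    D=np.array([cams.get_image(n)[1] for _ in range(N)]); D[D<=0]=np.nan
    return np.nan_to_num(np.nanmedian(D,0))
'''+s[j:]
open('h.py','w').write(s)
E
python3 - <<'E'
from h import *
G={'cl':(434,-93,.1),'tl':(438,359,-.3),'cs':(437,186,.1),'ts':(481,-248,-.04)}
Z={}
for n in('top','side'):
    d=avg(n,20); np.save(n+'1.npy',d); Z[n]=cloud(n,d)[...,2]
for k,p in G.items():
    x0,x1,w,L,W,h=DIM[k]
    for n in Z:
        r=fit(n,Z[n],p,-L/2,L/2,W,26,h,25,50); s=fitbody(n,Z[n],p,r[0],k)
        print(k,n,'pack',np.array2string(r[0],precision=3,suppress_small=True),round(r[1],1),r[2],'body',np.array2string(s[0],precision=3,suppress_small=True),round(s[1],1),s[2])
        q=proj(n,np.array([[r[0][0],r[0][1],h]]))[0].round().astype(int); zz=Z[n][q[1]-3:q[1]+4,q[0]-3:q[0]+4]; print('  top z',np.median(zz).round(1),zz.std().round(2))
print(current_t())
E
```

```text
cl top pack [435.513 -93.043   0.141] 8.4 412.0 body [434.688 -93.433   0.05 ] 34.7 1038.0
  top z 38.9 0.78
cl side pack [432.042 -93.778   0.144] 126.5 473.0 body [431.382 -93.208   0.062] 366.0 1297.0
  top z 40.3 0.43
tl top pack [440.587 359.033  -0.321] 7.4 427.0 body [439.883 360.519  -0.217] 24.0 833.0
  top z 39.1 0.89
tl side pack [437.669 360.68   -0.336] 5.6 204.0 body [436.388 361.926  -0.214] 7.7 435.0
  top z 40.4 7.7
cs top pack [439.045 186.588   0.015] 6.5 227.0 body [438.593 187.172   0.138] 34.2 720.0
  top z 34.8 0.86
cs side pack [436.359 189.094   0.08 ] 3.9 119.0 body [437.722 192.236   0.234] 54.7 1148.0
  top z 36.4 10.34
ts top pack [ 484.184 -246.467    0.046] 5.9 232.0 body [ 485.28  -248.13    -0.101] 20.3 559.0
  top z 34.6 0.77
ts side pack [ 480.471 -246.612    0.056] 5.3 235.0 body [ 482.155 -247.037   -0.114] 7.8 577.0
  top z 36.1 0.47
3.7h.py:40: RuntimeWarning: All-NaN slice encountered
  return np.nan_to_num(np.nanmedian(D,0))
```

Both views agree to about 3 mm, and the heights match the text: pack tops at 39 and 35 mm. The packs sit slightly turned in their bays, so I use the pack yaw to grasp and the bay yaw to place. Next I'll check IK, the tin and the glass, then make the first transfer.

```bash
cat >> h.py <<'E'
from scipy.spatial.transform import Rotation as R
PACK={'cl':(433.9,-93.4,.142),'tl':(439.1,359.9,-.328),'cs':(438.,187.3,.04),'ts':(482.3,-246.5,.05)}
BAY={'cl':(433.,-93.4,.055),'tl':(438.1,361.,-.215),'cs':(437.3,187.6,.138),'ts':(483.7,-247.6,-.107),'pad':(470.,-400.,0.)}
HI=340.
def quat(yaw):
    out=[]
    for a in (yaw,yaw+np.pi):
        c,s=np.cos(a),np.sin(a); out.append(R.from_matrix(np.array([[c,s,0],[s,-c,0],[0,0,-1]])).as_quat())
    return out
def best(p,yaw,z):
    o=[(abs(j[5]),q) for q in quat(yaw) for j in [manip.inverse_kinematics([p[0],p[1],z],q)] if j is not None]
    return min(o,key=lambda t:t[0])[1]
def tipz(big): return 15. if big else 18.   # fingertip above pack underside
def pick(p,floor,big):
    z=floor+tipz(big)+182; q=best(p,p[2],HI)
    eoat.open_jaws(); manip.reach([p[0],p[1],HI],q)
    hit=manip.move_l([p[0],p[1],z],velocity=120,guard=15)
    eoat.close_gripper(); g=current_finger_gap()
    manip.move_l([p[0],p[1],z+60],velocity=80); manip.move_l([p[0],p[1],HI],velocity=200)
    print('pick hit',hit,'gap mm',round(g*87,1),round(current_finger_gap()*87,1),'grip',round(current_grip_force(),1),'t',current_t())
def place(p,floor,big):
    z=floor+tipz(big)+182; q=best(p,p[2],HI)
    manip.reach([p[0],p[1],HI],q); manip.move_l([p[0],p[1],z+25],velocity=200)
    hit=manip.move_l([p[0],p[1],z-1.],velocity=25,guard=6)
    print('place hit',hit,'height over nominal',round(current_tcp_pos()[2]-z,2),'F',np.round(current_wrist_force(),1))
    if current_tcp_pos()[2]-z<3:
        eoat.open_jaws(); manip.move_l([p[0],p[1],HI],velocity=200); return True
    print('STOPPED HIGH, still holding'); return False
E
python3 - <<'E'
from h import *
P=cloud('top',np.load('top1.npy')); 
t=P[232:258,275:304]; zz=t[...,2]; m=zz>75; print('tin z',np.median(zz[m]),'x',np.nanpercentile(t[m][:,0],[2,98]),'y',np.nanpercentile(t[m][:,1],[2,98]))
g=P[170:240,95:145].reshape(-1,3); g=g[g[:,2]>85]; print('glass xyz',np.nanpercentile(g,[1,50,99],axis=0).round())
for k,p in {**PACK,'pad':BAY['pad']}.items():
    print(k,[None if j is None else np.round(j,2).tolist() for q in quat(p[2]) for z in(205,340) for j in[manip.inverse_kinematics([p[0],p[1],z],q)]])
E
```

```text
tin z 88.99224895658995 x [395.81075029 457.60494637] y [ 44.72431207 106.83969976]
glass xyz [[466. 467.  86.]
 [526. 507. 100.]
 [577. 538. 191.]]
cl [[-0.39, 0.04, 2.14, -0.0, 0.96, 1.04], [-0.39, -0.17, 2.05, -0.0, 1.26, 1.04], [-0.39, 0.04, 2.14, -0.0, 0.96, -2.1], [-0.39, -0.17, 2.05, -0.0, 1.26, -2.1]]
tl [[0.55, 0.31, 1.82, -0.0, 1.01, 2.45], [0.55, 0.14, 1.74, -0.0, 1.26, 2.45], [0.55, 0.31, 1.82, -0.0, 1.01, -0.7], [0.55, 0.14, 1.74, -0.0, 1.26, -0.7]]
cs [[0.24, 0.12, 2.06, -0.0, 0.97, 1.77], [0.24, -0.08, 1.97, -0.0, 1.25, 1.77], [0.24, 0.12, 2.06, -0.0, 0.97, -1.37], [0.24, -0.08, 1.97, -0.0, 1.25, -1.37]]
ts [[-0.62, 0.26, 1.89, -0.0, 0.99, 0.9], [-0.62, 0.08, 1.81, -0.0, 1.25, 0.9], [-0.62, 0.26, 1.89, -0.0, 0.99, -2.24], [-0.62, 0.08, 1.81, -0.0, 1.25, -2.24]]
pad [[-0.83, 0.42, 1.69, -0.0, 1.04, 0.74], [-0.83, 0.25, 1.61, -0.0, 1.28, 0.74], [-0.83, 0.42, 1.69, -0.0, 1.04, -2.4], [-0.83, 0.25, 1.61, -0.0, 1.28, -2.4]]
```

```bash
python3 - <<'E'
s=open('h.py').read()
i=s.index("def best"); j=s.index("def tipz")
s=s[:i]+"def best(p,yaw,z): return quat(yaw)[0]   # one family only, so that contact ends keep their direction\n"+s[j:]
open('h.py','w').write(s)
E
python3 - <<'E'
from h import *
P=cloud('top',np.load('top1.npy')).reshape(-1,3)
for y in range(420,480,10): 
    print(y,[int(np.nanmax(np.r_[P[(P[:,0]>x)&(P[:,0]<x+20)&(P[:,1]>y)&(P[:,1]<y+10),2],-9])) for x in range(360,540,20)])
pick(PACK['cl'],6,True)
print(np.round(current_wrist_force(),1))
E
```

```text
420 [1, 1, 2, 1, 2, 2, 2, 1, 2]
430 [2, 1, 1, 1, 3, 2, 1, 1, 1]
440 [1, 2, 1, 2, 1, 2, 1, 2, 2]
450 [1, 2, 1, 2, 2, 2, 1, 1, 1]
460 [2, 1, 2, 3, 2, 1, 97, 101, 99]
470 [1, 2, 2, 2, 2, 2, 102, 24, 101]
pick hit False gap mm 38.0 37.7 grip 30.0 t 9.9583
[-0.4 -0.2 -1.1]
```

Run:
```python
from h import *
ok=place(BAY['pad'],9,True); print(current_t())
if ok:
    pick(PACK['tl'],6,True)
    ok=place(BAY['cl'],6,True); print(current_t())
```

```text
place hit True height over nominal 0.1 F [-0.6  0.   4.3]
14.625
pick hit False gap mm 38.0 37.4 grip 29.9 t 21.1167
place hit True height over nominal -0.08 F [-0.4  0.2  5.5]
26.3083
```

Run:
```python
from h import *
pick(BAY['pad'],9,True); ok=place(BAY['tl'],6,True); print(current_t())
if ok:
    pick(PACK['cs'],6,False); ok=place(BAY['pad'],9,False); print(current_t())
```

```text
pick hit False gap mm 37.9 37.5 grip 30.0 t 31.2583
place hit True height over nominal -0.07 F [-0.3 -0.7  5.2]
37.4833
pick hit False gap mm 29.5 30.0 grip 30.0 t 42.0833
place hit True height over nominal 0.02 F [-0.2 -0.3  4.1]
47.7667
```

Run:
```python
from h import *
pick(PACK['ts'],6,False); ok=place(BAY['cs'],6,False); print(current_t())
if ok:
    pick(BAY['pad'],9,False); ok=place(BAY['ts'],6,False); print(current_t())
if ok:
    manip.move_j([-1.5,-.2,1.6,0,1.4,0.5])
    Z={}
    for n in('top','side'):
        shot(n,n+'9.png'); Z[n]=cloud(n,avg(n,12))[...,2]
    for k,p in BAY.items():
        if k=='pad': continue
        x0,x1,w,L,W,h=DIM[k]
        for n in Z:
            r=fit(n,Z[n],p,-L/2,L/2,W,26,h,25,50)
            q=proj(n,np.array([[r[0][0],r[0][1],h]]))[0].round().astype(int); zz=Z[n][q[1]-2:q[1]+3,q[0]-2:q[0]+3]
            print(k,n,'pack-bay',(r[0]-p).round(2),round(r[1],1),'z',np.median(zz).round(1))
    a=cv2.imread('pics/top9.png')[200:320,160:440];cv2.imwrite('pics/top9c.png',cv2.resize(a,(800,343),interpolation=3))
    print(current_t())
```

```text
pick hit False gap mm 29.9 29.9 grip 30.0 t 52.3
place hit True height over nominal 0.31 F [-0.8 -0.4  4.5]
57.5083
pick hit False gap mm 29.4 29.6 grip 30.0 t 63.4583
place hit True height over nominal -0.11 F [0.7 0.6 5.2]
67.725
cl top pack-bay [1.33 2.58 0.01] 7.8 z 38.6
cl side pack-bay [-0.96  0.94 -0.12] 0.0 z 553.6
tl top pack-bay [ 0.87  0.38 -0.  ] 8.4 z 38.7
tl side pack-bay [-2.14  2.2  -0.03] 6.9 z 40.4
cs top pack-bay [ 1.3  -0.71  0.01] 5.5 z 34.4
cs side pack-bay [-1.44  1.35  0.01] 3.9 z 36.8
ts top pack-bay [0.64 2.16 0.02] 5.0 z 34.7
ts side pack-bay [0. 0. 0.] 0.0 z 546.2
71.0333h.py:40: RuntimeWarning: All-NaN slice encountered
  return np.nan_to_num(np.nanmedian(D,0))
```

View pics/top9c.png

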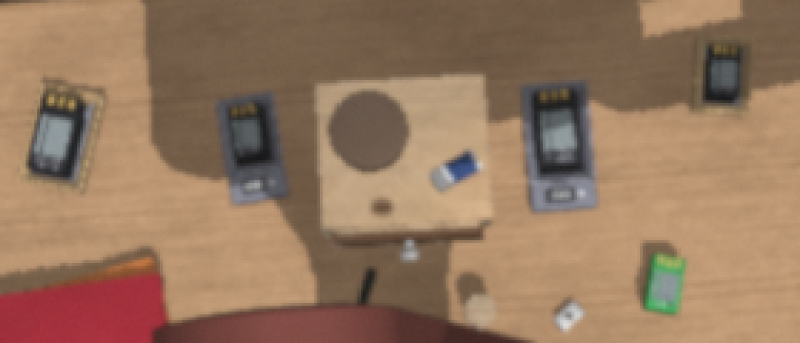

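View pics/side9.png

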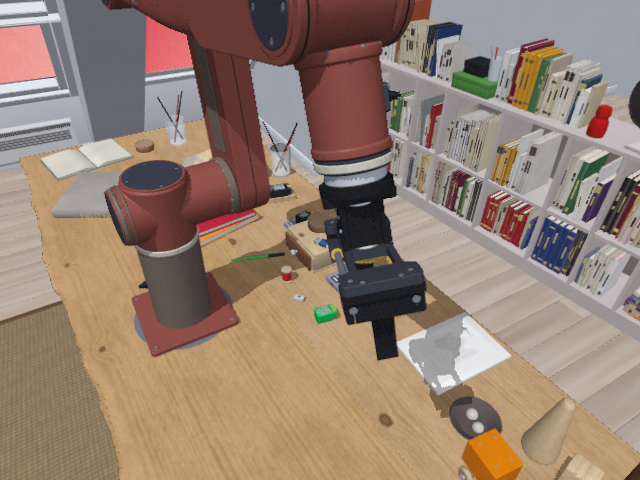

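The top crop shows all four packs seated in their bays with the contacts at the far end. Depth puts their tops at 38.7 and 34.5 mm, and their centres are within 3 mm of the bay centres. In the side view the glass is standing at (280,158) and the arm is clear.

```bash
python3 -c "
from plant import *
print(ticket.close_job(), current_t())"
```

```text
the job is handed in; nothing more can be done
the job is handed in; nothing more can be done
```

The job is handed in at about 71 s on the robot's clock: both flat packs are in the chargers and both full packs in the trays, each seated with its contacts at the bay's contact end, and the glass still standing; the hand-in returned no verdict.

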